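# Put away kiln furniture and mould blocks

## Robot

A 6-joint arm with a two-finger parallel gripper is mounted at the origin on the work surface. World frame = base frame: x ahead of the robot, y to its left, z up, the work surface at z = 0. Lengths are in m, angles in degrees, forces in N, time in s.
With the tool pointing down it reaches from about 0.4 to 0.825 m from the base axis. Payload 7 kg.
Tool frame: the origin (TCP) lies midway between the tips of the shut fingers; the grasp point (between the pads) lies 19 mm behind it; z points along the fingers, y is the line along which they close (so a half turn about z gives the same grasp; the last joint's range is limited). The gripper opens to 88 mm and grips with 3 to 60 N. Pads are 19 mm wide; open, the fingers measure 130 mm over their backs; the gripper's body (78 mm by 193 mm) begins 47 mm behind the grasp point.
Start: joints at [-50.128, 20.546, 0.682, 0, -70.136, -16.507], TCP at [0.268, -0.62, 0.205] pointing down, gripper open.
Joint ranges: [-176.03, 176.03], [-82.01, 121.73], [-58.28, 71.71], [-173.87, 95.51], [-174.79, -0.11], [-173.66, 173.66]. Speed limits (degrees/s): [136.94, 136.94, 172.46, 180, 180, 180].

## Interface

Orientations are given as a 3x3 rotation matrix whose columns are the frame's x, y, z axes.
In Python, from rig import robot gives the robot as it stands. Calls block until the motion is done:
- robot.goto(position, orientation): joint-space move of the TCP to a pose.
- robot.servo_line(position, ori=None, speed=0.15): straight line of the TCP; ori=None keeps the orientation; speed is the mean speed in m/s.
- robot.movej(angles): joint-space move.
- robot.move_gripper(opening): opening from 0.0 (shut) to 1.0 (fully open); the grip force is fixed at half the most; returns when the fingers have stopped.
- robot.dwell(seconds).
- robot.ik(position, orientation): joint angles nearest the present ones, or None.
- robot.grab_frame(name): name is "scene" or "top" or "wrist"; returns (picture, depth): 384x512x3 uint8, red, green, blue; 384x512 float32, m along the optical axis (not along the pixel's ray), 0 where there is no reading.
- robot.camera_info(name): a dict with "vfov" (degrees; the focal length in pixels is half the picture's height over the tangent of half this angle, whatever the lens; pixels are square), "cx", "cy" (the principal point, pixels), "view" (4x4, takes a point from world to camera coordinates); the wrist camera has in their place "T_tool_cam" (4x4, takes a point from camera to tool coordinates, whose origin is the TCP and whose axes are the flange's). Camera axes: x right, y down, z forward; pixel columns grow to the right and rows downward; lengths in m; the calibration is good to about 2 mm. A picture is of the moment at which its call begins: read the wrist's pose just before it. camera_info takes no time and is no camera call.
A pose or a line that the arm cannot do raises robot.Unreachable and nothing moves.
- robot.job_done(): hands the job in; it is judged then, once.
Readings, each from a call of its own:
- robot.read_t(): time.
- robot.read_qpos(): joint angles.
- robot.read_qvel(): joint speeds.
- robot.read_effort(): joint torques, N m.
- robot.read_position(): TCP position.
- robot.read_tcp_rot(): TCP orientation.
- robot.read_force(): force on the tool from outside, world axes, zero at the start.
- robot.read_ft_torque(): the same for the moment, N m.
- robot.read_grip_width(): opening from 0.0 (shut) to 1.0 (fully open).
- robot.read_finger_force(): force on a finger pad.
Only numpy, scipy, OpenCV 4.12 (cv2) and the standard library are available. Lean on these libraries where they do the work, as an engineer would, in place of code of your own. Each camera call takes 0.05 s, during which the arm holds its last target. There are 200 camera calls.

## Task

Clear the mixed things from the middle of the bench, like with like: stand the two loose tube props in the tray that already holds a tube, and stand the loose square post in the tray that already holds a square post. Lay the two loose plaster blocks flat on top of the course of three blocks as a staggered second course, lengthwise along it, one over each of the two gaps, centred on the gap so that each rests half on either block below. Do not shift the jar or the pot.

Things in the scene. Friction and masses are not known exactly. Their poses are not given: they have to be found in the camera images.
- block_a: One of two identical loose solid plaster blocks (block_a, block_b; either may go over either gap), 84 long (own x) x 42 wide (own y) x 28 mm high (z), lying flat on the bench; origin at the centre of the underside. About 0.11 kg.
- block_b: One of two identical loose solid plaster blocks (block_a, block_b; either may go over either gap), 84 long (own x) x 42 wide (own y) x 28 mm high (z), lying flat on the bench; origin at the centre of the underside. About 0.11 kg.
- tube_a: One of two identical loose fired-clay kiln props of the tube kind: an open upright tube, 40 mm outside diameter, 28 mm bore, 70 mm tall, standing on the bench; origin at the centre of its lower end, z along its axis. About 0.09 kg.
- tube_b: One of two identical loose fired-clay kiln props of the tube kind: an open upright tube, 40 mm outside diameter, 28 mm bore, 70 mm tall, standing on the bench; origin at the centre of its lower end, z along its axis. About 0.09 kg.
- post: The loose fired-clay kiln prop of the square kind: a solid square post 36 x 36 mm (faces square to own x and y), 70 mm tall, standing upright on the bench; origin at the centre of its lower end, z up. About 0.15 kg.
- course: Bottom course, fixed on the far side of the bench: three plaster blocks like the loose ones (84 x 42 x 28 mm) in a row along own x (roughly left-right), centres at own x = -96, 0 and +96 mm, with 12 mm open gaps centred at own x = -48 and +48 mm (two blocks laid over them leave 12 mm between their ends). Origin: centre of the middle block's underside; the top is 28 mm above it.
- tube_tray: Plywood tray fixed to the bench, left or right, for tube props: outside 186 (own x) x 130 (y) x 32 mm high, walls and floor 8 mm; origin at the centre of its underside. Known by its sample, a tube prop like the loose ones, fixed upright in it at own x = -60, y = 0 mm. Free floor: own x -35 to +85, y -57 to +57 mm, 8 mm above the origin. The trays are otherwise alike and may change places.
- post_tray: Plywood tray fixed to the bench, left or right, for square posts: outside 186 (own x) x 130 (y) x 32 mm high, walls and floor 8 mm; origin at the centre of its underside. Known by its sample, a square post like the loose one, fixed upright in it at own x = -60, y = 0 mm. Free floor: own x -35 to +85, y -57 to +57 mm, 8 mm above the origin. The trays are otherwise alike and may change places.
- jar: Bystander: closed amber glass jar with a steel cap, 64 mm across, 85 mm tall, loose beside the far end of one tray; origin at the centre of its base. Not to be moved.
- pot: Bystander: small open white ceramic pot without handles, 72 mm across at the rim, 75 mm tall, loose beside the far end of the other tray; origin at the centre of its base. Not to be moved.

How it is judged (in metres and radians):
At the end, for the whole second after the job is handed in: Each block lies flat on the course, along it to 0.15 rad, one centred over each gap to 10 mm along and across; both loose tubes stand upright (0.12 rad) on the floor of the tray with the tube sample, the loose post likewise in the tray with the post sample; all released and at rest (((x of block_a in the frame of course between -0.058 and -0.038 m and y of block_a in the frame of course between -0.01 and 0.01 m and x of block_b in the frame of course between 0.038 and 0.058 m and y of block_b in the frame of course between -0.01 and 0.01 m) or (x of block_a in the frame of course between 0.038 and 0.058 m and y of block_a in the frame of course between -0.01 and 0.01 m and x of block_b in the frame of course between -0.058 and -0.038 m and y of block_b in the frame of course between -0.01 and 0.01 m)) and z of block_a in the frame of course between 0.024 and 0.033 m and angle between the x axis of each of block_a, block_b and the x axis of course, either way round below 0.15 rad and angle between each of block_a, block_b's own z axis and vertical below 0.1 rad and linear speed of each of block_a, block_b, tube_a, tube_b, post below 0.02 m/s and angular speed of each of block_a, block_b, tube_a, tube_b, post below 0.2 rad/s and z of block_b in the frame of course between 0.024 and 0.033 m and x of tube_a in the frame of tube_tray between -0.07 and 0.07 m and y of tube_a in the frame of tube_tray between -0.042 and 0.042 m and z of tube_a in the frame of tube_tray between 0.004 and 0.013 m and angle between each of tube_a, tube_b, post's own z axis and vertical below 0.12 rad and x of tube_b in the frame of tube_tray between -0.07 and 0.07 m and y of tube_b in the frame of tube_tray between -0.042 and 0.042 m and z of tube_b in the frame of tube_tray between 0.004 and 0.013 m and x of post in the frame of post_tray between -0.07 and 0.07 m and y of post in the frame of post_tray between -0.042 and 0.042 m and z of post in the frame of post_tray between 0.004 and 0.013 m); the robot touches nothing.
It fails at once if the jar is moved by more than 30 mm (distance of jar from where it was at the start of the episode above 0.03 m).
It fails at once if the pot is moved by more than 30 mm (distance of pot from where it was at the start of the episode above 0.03 m).
It also fails if it takes over 120 s, if anything falls off the work surface, if the arm or the gripper's body presses on something with over 40 N, if the wrist force passes 120 N, or if a joint passes its speed limit or range.

## Working session

There is one attempt and no reset: what is moved stays moved. The work goes in short steps, each a Python script; the robot and the scene stay as the last script left them, time stands still between calls to the robot, and variables do not carry over. Pictures are saved under pics/ and viewed, at most 14 in all, crops included, and the job is handed in when it is done.

```bash
mkdir -p pics; python3 - <<'E'
from rig import robot
import cv2,numpy as np
for n in("top","scene"):
    p,d=robot.grab_frame(n); np.savez(f"pics/{n}.npz",p=p,d=d)
    cv2.imwrite(f"pics/{n}1.png",cv2.resize(p[...,::-1],(800,600)))
    print(n,robot.camera_info(n))
print(robot.camera_info("wrist"),robot.read_t(),robot.read_tcp_rot())
E
```

```text
top {'vfov': 50.46695832116482, 'cx': 253.04399134080242, 'cy': 194.8791238112912, 'view': array([[-1.06157319e-02, -9.99943010e-01, -1.13287962e-03,
         1.42177586e-02],
       [-9.88886955e-01,  1.06663572e-02, -1.48286277e-01,
         5.50469647e-01],
       [ 1.48289909e-01, -4.53877481e-04, -9.88943829e-01,
         1.07436500e+00],
       [ 0.00000000e+00,  0.00000000e+00,  0.00000000e+00,
         1.00000000e+00]])}
scene {'vfov': 50.269846651669646, 'cx': 252.52654433939878, 'cy': 191.91658642396152, 'view': array([[-0.02968471,  0.99952096,  0.00875582,  0.00543934],
       [ 0.67919872,  0.02659671, -0.73347237, -0.36416384],
       [-0.73335388, -0.01582597, -0.67966287,  1.35394257],
       [ 0.        ,  0.        ,  0.        ,  1.        ]])}
{'vfov': 69.31088025404705, 'cx': 254.66015207634183, 'cy': 191.2845864995709, 'T_tool_cam': array([[-4.85376109e-04, -9.62703682e-01, -2.70557545e-01,
         7.31305067e-02],
       [ 9.99999631e-01, -6.59060281e-04,  5.51098395e-04,
        -7.40101051e-05],
       [-7.08858186e-04, -2.70557178e-01,  9.62703646e-01,
        -1.81460361e-01],
       [ 0.00000000e+00,  0.00000000e+00,  0.00000000e+00,
         1.00000000e+00]])} 0.1 [[-9.18031569e-01 -3.96506688e-01 -6.95778107e-04]
 [-3.96507273e-01  9.18030723e-01  1.25464574e-03]
 [ 1.41270254e-04  1.42768547e-03 -9.99998971e-01]]
```

View pics/top1.png

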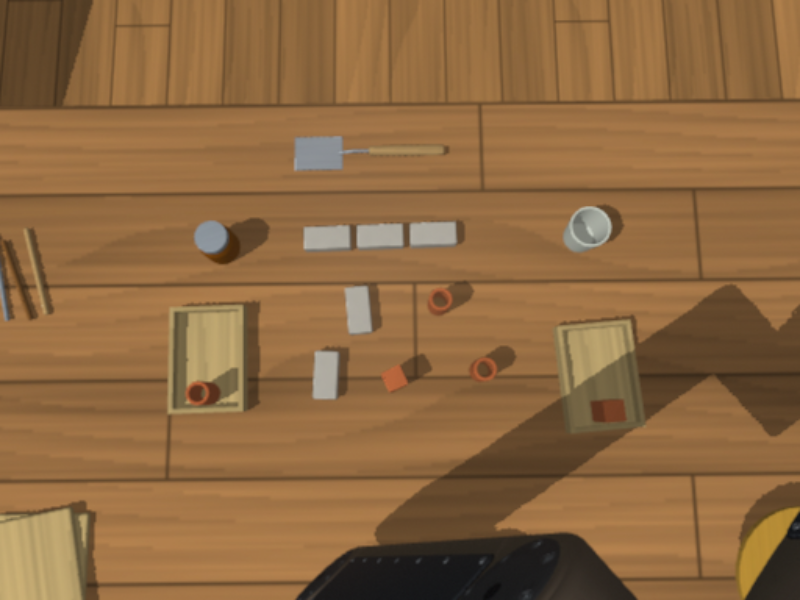

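View pics/scene1.png

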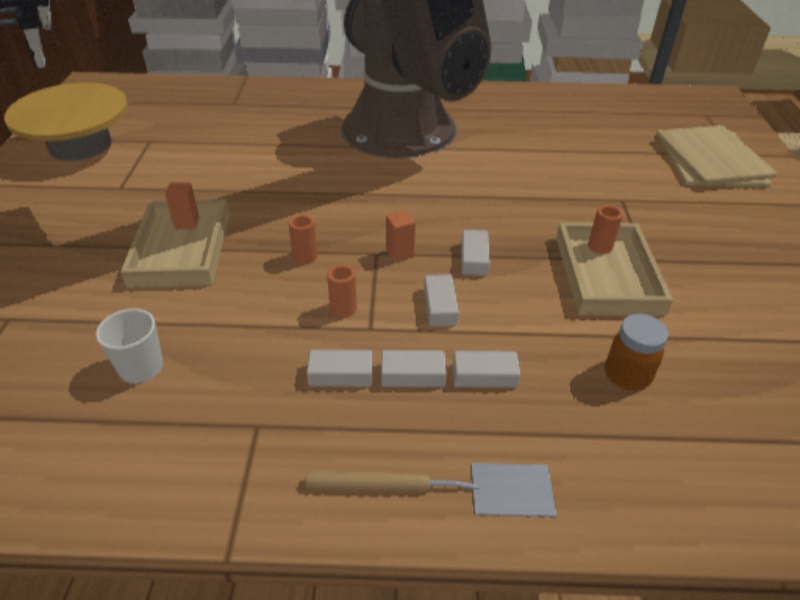

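The top view (800x600 px) shows the tube tray on the left with its sample at (200,393) and the post tray on the right with its sample at (607,410). Loose tubes are at (440,300) and (484,369), the post at (395,378), and the blocks at (358,309) and (326,375). The course runs from (303,238) to (457,234). The jar is at (213,238) and the pot at (588,229). Next I'll get positions from the depth.

```bash
cat > h.py <<'E'
from rig import robot
import cv2,numpy as np
def cloud(name):
    """world points HxWx3 from a camera"""
    if name=="wrist": P,R=robot.read_position(),robot.read_tcp_rot()
    p,d=robot.grab_frame(name); c=robot.camera_info(name)
    f=192/np.tan(np.radians(c["vfov"]/2)); v,u=np.mgrid[:384,:512]
    X=np.stack([(u-c["cx"])/f*d,(v-c["cy"])/f*d,d],-1)
    if name=="wrist":
        T=c["T_tool_cam"]; W=(X@T[:3,:3].T+T[:3,3])@np.array(R).T+np.array(P)
    else:
        T=np.linalg.inv(c["view"]); W=X@T[:3,:3].T+T[:3,3]
    W[d==0]=np.nan
    return p,W
def tops(W,zlo,zhi,minpx=40):
    """components of the cloud with zlo<z<zhi: centre, rect size, angle of long side (deg), z, pixel"""
    m=((W[...,2]>zlo)&(W[...,2]<zhi)).astype(np.uint8)
    n,l,s,c=cv2.connectedComponentsWithStats(m,connectivity=4); out=[]
    for i in range(1,n):
        if s[i,4]<minpx: continue
        q=W[l==i]; r=cv2.minAreaRect((q[:,:2]*1000).astype(np.float32))
        b=cv2.boxPoints(r); e=max(b[1]-b[0],b[2]-b[1],key=np.linalg.norm)
        out.append((np.round(r[0],1),np.round(r[1],1),round(np.degrees(np.arctan2(e[1],e[0]))%180,1),round(float(np.median(q[:,2])),4),c[i].round(),s[i,4]))
    return out
E
python3 - <<'E'
from h import *
p,W=cloud("top")
print(np.nanmedian(W[200:260,200:330,2]))
for a in((.02,.031),(.02,.036),(.06,.076),(.07,.095)):
    print(a)
    for o in tops(W,*a): print(*o)
E
```

```text
0.0014971219228516741
(0.02, 0.031)
[683.7 -61.9] [42.4 83.3] 91.7 0.0281 [277. 149.] 374
[680.9  33.9] [42.5 82.4] 91.2 0.0283 [244. 150.] 372
[678.7 129.7] [43.1 82.6] 91.2 0.0284 [210. 151.] 381
[546.7  74. ] [84.1 42.1] 4.9 0.0286 [229. 197.] 375
[492.7 397.9] [99.3  4. ] 0.3 0.0255 [112. 218.] 54
[432.5 131.2] [42.2 82.7] 177.6 0.0285 [209. 239.] 405
[ 390.3 -409.9] [72.9  8.3] 3.7 0.0268 [407. 252.] 56
[125.6 613.5] [153.  136.4] 11.4 0.0251 [ 26. 357.] 2771
(0.02, 0.036)
[ 690.4 -343. ] [55.3 25.8] 40.6 0.0276 [378. 144.] 63
[683.7 -61.9] [42.4 83.3] 91.7 0.0288 [277. 149.] 445
[680.9  33.9] [42.5 82.4] 91.2 0.0288 [243. 150.] 440
[678.7 129.7] [43.1 82.6] 91.2 0.0289 [210. 151.] 446
[546.7  74. ] [84.1 42.1] 4.9 0.029 [229. 198.] 456
[462.2 340. ] [186.2 132.2] 1.4 0.0322 [131. 229.] 811
[ 425.  -346.8] [186.5 132.3] 4.8 0.0322 [385. 240.] 819
[432.5 131.1] [42.3 82.8] 177.4 0.0289 [209. 239.] 475
[125.6 613.5] [153.  136.4] 11.4 0.0251 [ 26. 357.] 2775
(0.06, 0.076)
[ 691.6 -342. ] [68.4 36.2] 43.5 0.0706 [383. 140.] 99
[647.9 311.4] [14.1 44.9] 123.2 0.0639 [142. 160.] 41
[556.1 -69.2] [37.9 37.7] 88.9 0.0702 [282. 191.] 103
[ 437.  -141.4] [38.3 37.8] 68.2 0.0705 [310. 235.] 99
[423.1  11.2] [35.9 35.5] 23.5 0.0709 [252. 241.] 185
(0.07, 0.095)
[ 680.  -329.9] [68.4 69.4] 134.4 0.0749 [378. 144.] 148
[667.2 322.6] [55.5 55. ] 8.4 0.0858 [135. 151.] 365
[422.9  11.2] [35.1 35. ] 24.1 0.0718 [252. 241.] 130
[401.5 338.1] [39.8 36.1] 89.8 0.0783 [127. 251.] 115
[ 365.1 -351.1] [36.  36.9] 96.0 0.0784 [393. 262.] 210
[ 152.4 -571.2] [ 46.8 176.4] 142.6 0.0826 [487. 349.] 1064
```

```bash
cat >> h.py <<'E'
H=0.17
def rot(deg):
    """tool down, closing line (tool y) at deg in the world; the half turn with the smaller last joint"""
    best=None
    for a in(deg,deg+180):
        t=np.radians(a); y=np.array([np.cos(t),np.sin(t),0]); z=np.array([0,0,-1.])
        yield np.column_stack([np.cross(y,z),y,z])
def above(x,y,deg):
    q0=np.array(robot.read_qpos()); c=[]
    for R in rot(deg):
        q=robot.ik([x,y,H],R)
        if q is not None: c.append((np.abs(np.array(q)-q0).max(),R))
    R=min(c,key=lambda k:k[0])[1]; robot.goto([x,y,H],R)
def pick(x,y,deg,z):
    above(x,y,deg); robot.servo_line([x,y,z],speed=.15); robot.move_gripper(0.)
    w=robot.read_grip_width()*88; robot.servo_line([x,y,H],speed=.15)
    print("width",round(w,1),"after lift",round(robot.read_grip_width()*88,1),"t",robot.read_t())
    return robot.read_grip_width()*88
def place(x,y,deg,z):
    above(x,y,deg); robot.servo_line([x,y,z],speed=.12); robot.dwell(.2)
    print("force",np.round(robot.read_force(),1)); robot.move_gripper(1.)
    robot.servo_line([x,y,H],speed=.15); print("placed t",robot.read_t())
E
python3 - <<'E'
from h import *
w=pick(.4375,-.1412,90,.033)
if 35<w<44: place(.517,.341,91.4,.0425)
E
```

```text
width 38.9 after lift 38.9 t 4.975
force [-0.2  0.1 -0.4]
placed t 10.1333
```

```bash
python3 - <<'E'
from h import *
w=pick(.556,-.0692,90,.033)
if 35<w<44: place(.462,.340,91.4,.0425)
w=pick(.423,.0112,24-90+180,.033)
if 32<w<41: place(.445,-.345,94.8,.0425)
p,W=cloud("top"); cv2.imwrite("pics/top2.png",cv2.resize(p[...,::-1],(800,600)))
for a in((.07,.09),(.02,.031)):
    for o in tops(W,*a): print(*o)
E
```

```text
width 38.8 after lift 38.7 t 14.625
force [-1.3  0.5 -0.4]
placed t 19.5583
width 36.2 after lift 36.1 t 23.8167
force [-0.3 -0.4 -0.4]
placed t 28.5667
[666.5 322.8] [55.4 54.7] 69.3 0.0857 [135. 151.] 360
[516.6 339.4] [39.4 38.1] 35.8 0.0784 [128. 207.] 113
[463.6 338.9] [36.8 38.8] 90.7 0.0783 [127. 227.] 109
[401.5 337.8] [39.3 36.1] 89.5 0.0786 [127. 251.] 107
[ 139.7 -582.9] [ 96.7 154.7] 172.2 0.083 [493. 356.] 2083
[683.8 -61.8] [42.8 83.2] 91.9 0.0284 [278. 149.] 385
[680.   33.8] [81.9 44.5] 89.8 0.0285 [243. 150.] 370
[678.4 129.7] [42.8 82.6] 92.1 0.0282 [209. 152.] 372
[546.6  74. ] [84.9 42.1] 4.9 0.0283 [229. 197.] 383
[432.4 131.3] [42.2 82.7] 177.4 0.0285 [208. 239.] 395
[125.6 614.6] [153.1 139.3] 11.0 0.0251 [ 26. 357.] 2750
```

View pics/top2.png

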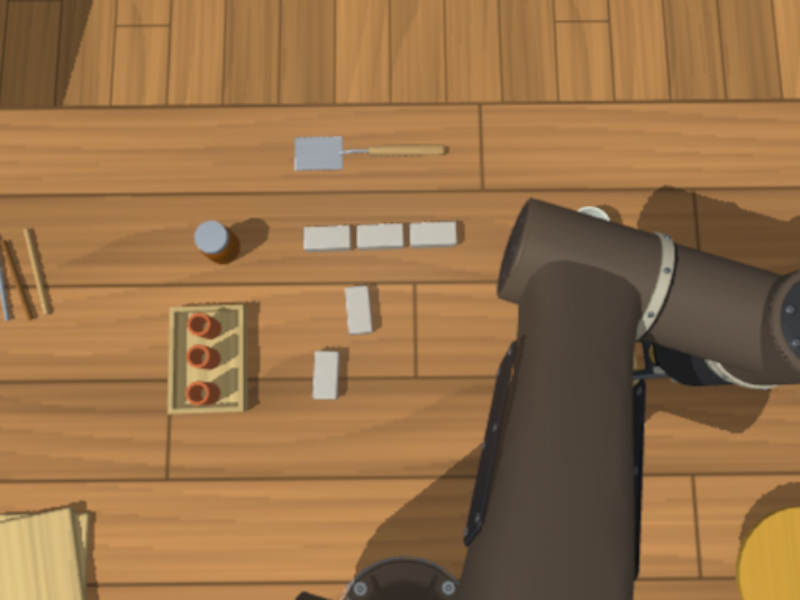

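Both tubes stand in the left tray at (200,325) and (200,356). The arm hides the post tray, so I'll check the post later. Blocks are next.

```bash
python3 - <<'E'
from h import *
w=pick(.5467,.074,94.9,.007)
if 38<w<46: place(.6796,.0818,1.3,.0362)
w=pick(.4325,.1312,87.5,.007)
if 38<w<46: place(.6821,-.014,1.3,.0362)
robot.goto([.45,.0,.3],robot.read_tcp_rot()); robot.movej([-50.128,20.546,0.682,0,-70.136,-16.507])
p,W=cloud("top"); cv2.imwrite("pics/top3.png",cv2.resize(p[...,::-1],(800,600)))
for a in((.05,.06),(.02,.031),(.0705,.09)):
    print()
    for o in tops(W,*a): print(*o)
p,_=cloud("scene"); cv2.imwrite("pics/scene3.png",cv2.resize(p[...,::-1],(800,600)))
print(robot.read_t())
E
```

```text
width 0.5 after lift 0.2 t 34.0917
width 0.7 after lift 0.3 t 37.35

[650.3 309.4] [21.1 58.1] 128.7 0.0561 [143. 160.] 47

[683.8 -61.9] [42.5 83.6] 92.5 0.0282 [277. 149.] 382
[680.9  33.8] [42.8 82.3] 91.0 0.0284 [243. 150.] 381
[678.6 129.7] [43.3 82.7] 91.3 0.0282 [209. 151.] 385
[546.6  73.9] [85.1 42. ] 5.0 0.0285 [230. 198.] 378
[491.9 397.5] [ 12.2 118.1] 175.6 0.0258 [112. 219.] 68
[ 473.3 -400.9] [82.5  3.9] 3.7 0.0267 [402. 222.] 48
[432.5 131.2] [42.3 82.9] 177.4 0.0286 [208. 239.] 393
[ 394.2 -407. ] [70.2  2.5] 4.4 0.0261 [406. 251.] 43
[132.  610.7] [150.9 139.2] 5.9 0.0251 [ 26. 357.] 2775

[ 680.1 -329.9] [68.3 71.5] 133.5 0.0752 [378. 144.] 142
[666.4 322.5] [55.3 55. ] 0.8 0.0855 [135. 151.] 357
[516.7 339.4] [38.6 38.5] 38.5 0.0784 [128. 207.] 116
[463.7 338.9] [38.8 36.9] 89.5 0.0785 [127. 227.] 108
[ 445.7 -344.5] [36.2 36.8] 91.9 0.079 [388. 231.] 200
[401.4 338.2] [39.6 36.1] 89.8 0.0786 [127. 251.] 110
[ 365.4 -351. ] [35.9 36.6] 93.3 0.0788 [393. 262.] 207
[ 152.7 -570.3] [ 45.6 176.1] 143.3 0.0827 [487. 349.] 1040
40.5417
```

View pics/scene3.png

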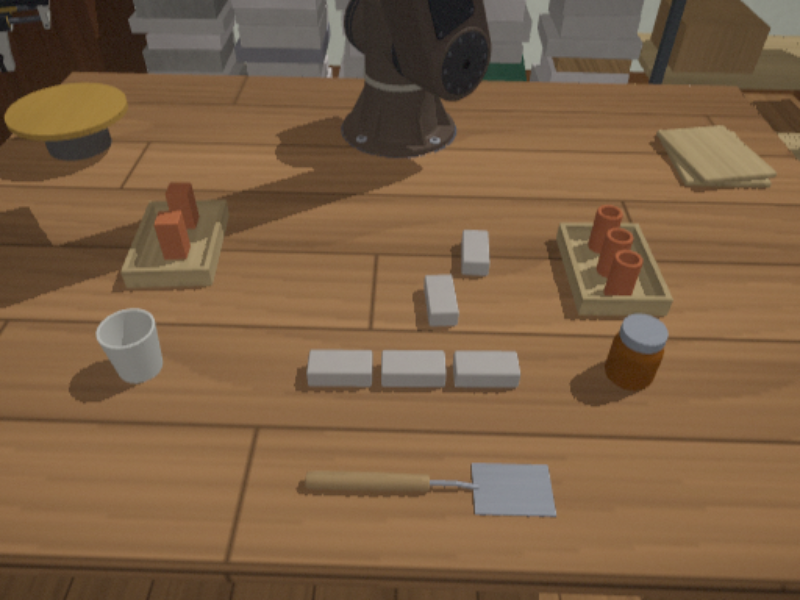

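The post stands in its tray at (172,235), but both blocks are where they were. I'll do the descent again step by step to find the cause.

```bash
python3 - <<'E'
from h import *
robot.move_gripper(1.)
above(.5467,.074,94.9); print(robot.read_position(),robot.read_grip_width())
robot.servo_line([.5467,.074,.03]); print(robot.read_position(),robot.read_force())
robot.servo_line([.5467,.074,.007],speed=.08); print(robot.read_position(),robot.read_tcp_rot()[:,1],robot.read_force(),robot.read_grip_width())
p,_=cloud("wrist"); a=p
p,_=cloud("scene"); cv2.imwrite("pics/c.png",np.hstack([cv2.resize(a,(400,300)),cv2.resize(p[110:260,220:420],(400,300))])[...,::-1])
print(robot.read_t())
E
```

```text
[0.54683948 0.07338606 0.16999432] 1.003435805631076
[0.547318   0.07419558 0.03071922] [-0.31792224 -0.2355414   0.82092776]
[0.54671675 0.07395374 0.00710218] [ 8.55640574e-02 -9.96332647e-01  2.21362216e-04] [ 0.70147439 -0.26646496  0.69040743] 0.9983140188862307
46.2417
```

View pics/c.png

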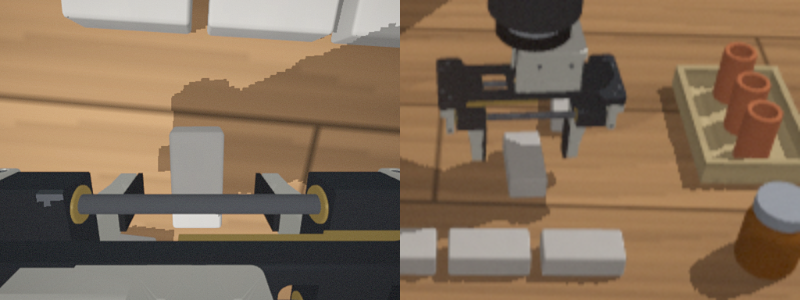

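```bash
python3 - <<'E'
from h import *
robot.move_gripper(0.); print(robot.read_grip_width()*88,robot.read_finger_force(),robot.read_force(),robot.read_position())
p,_=cloud("wrist"); a=p
p,_=cloud("scene"); cv2.imwrite("pics/d.png",np.hstack([cv2.resize(a,(400,300)),cv2.resize(p[110:260,220:420],(400,300))])[...,::-1])
print(robot.read_t())
E
```

```text
0.3032184134919826 0.0 [ 0.07784767  0.56842606 -0.33691501] [0.54666162 0.07399375 0.00697682]
47.7667
```

View pics/d.png

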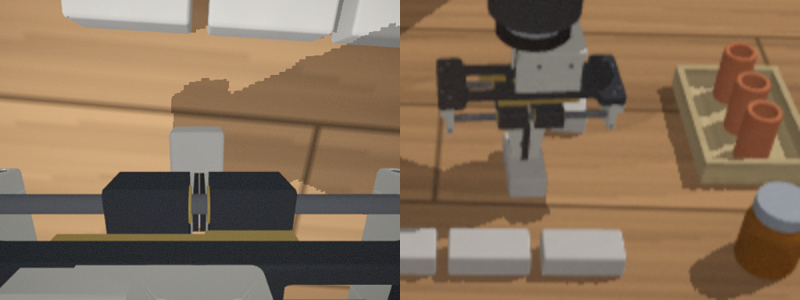

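```bash
python3 - <<'E'
from h import *
P=np.array([.5467,.074])
for z in(.10,):
    robot.servo_line([*P,z])
    robot.move_gripper(1.)
    p,W=cloud("scene")
    # points near tool: fingers at y offsets 44..65 from tcp
    m=(abs(W[...,0]-P[0])<.05)&(abs(abs(W[...,1]-P[1])-.052)<.02)&(W[...,2]>.045)
    print("tcp",robot.read_position(),"lowest finger z",np.round(np.sort(W[m][:,2])[:12],4), "pts",np.round(W[m][np.argsort(W[m][:,2])[:4]],3))
    p,W=cloud("wrist"); b=tops(W,.01,.06,200)
    for o in b: print(*o)
print(robot.read_t())
E
```

```text
tcp [0.5467022  0.07400457 0.1000132 ] lowest finger z [0.1224 0.1233 0.1233 0.1235 0.124  0.124  0.1247 0.1248 0.1248 0.1253
 0.1254 0.1257] pts [[0.538 0.119 0.122]
 [0.553 0.123 0.123]
 [0.56  0.03  0.123]
 [0.56  0.032 0.123]]
[678.2 132.5] [42.6 84.1] 91.6 0.0294 [198.  34.] 6115
[662.6 300.4] [16.1 52.8] 170.9 0.0175 [ 7. 38.] 850
[680.9  36.6] [42.7 83.9] 91.5 0.0293 [313.  41.] 5984
[683.6 -59. ] [42.7 84.9] 91.4 0.0291 [425.  48.] 6271
[546.5  76.1] [83.2 42. ] 5.0 0.0294 [253. 189.] 3810
[525.  302.1] [61.4 51.3] 1.5 0.0275 [ 34. 186.] 1977
[513.7 325.7] [ 9.3 35.4] 174.3 0.0145 [  4. 198.] 242
[429.4 133.7] [42.4 53.9] 177.2 0.0294 [190. 291.] 1394
50.075
```

With the gripper open, the tips are about 22 mm above the reported TCP. That means the real fingers are shorter than stated, and they closed above the block. I'll go 20 mm lower and watch the force.

```bash
cat >> h.py <<'E'
def pickblock(x,y,deg,z=-.013):
    robot.move_gripper(1.); above(x,y,deg); robot.servo_line([x,y,.01],speed=.15)
    for h in np.linspace(.004,z,4):
        robot.servo_line([x,y,h],speed=.05); f=robot.read_force()
        if abs(f[2])>8: print("contact",h,f); break
    robot.move_gripper(0.); print("w",robot.read_grip_width()*88,robot.read_finger_force(),h,f)
    robot.servo_line([x,y,H],speed=.12); return robot.read_grip_width()*88
E
python3 - <<'E'
from h import *
w=pickblock(.5467,.0745,94.9); print(w)
if 38<w<46:
    place(.6796,.0823,1.3,.0168)
p,W=cloud("top")
for o in tops(W,.05,.06): print(*o)
print(robot.read_t())
E
```

```text
w 41.89692341757535 30.00012069940567 -0.013 [ 0.74898141  0.63566094 -0.66563683]
41.91721028640169
force [-0.3  0.6 -1.2]
placed t 60.5417
[681.2  43.4] [41.4 15.8] 15.4 0.0571 [240. 147.] 47
[662.3 298.1] [13.5 51.6] 169.3 0.0559 [147. 156.] 41
[73.4  7.4] [ 5.9 53.5] 95.2 0.0561 [255. 381.] 41
60.5917
```

```bash
python3 - <<'E'
from h import *
w=pickblock(.4325,.1315,87.5); print(w)
if 38<w<46:
    place(.6821,-.0135,1.3,.0168)
robot.goto([.45,.0,.3],robot.read_tcp_rot()); robot.movej([-50.128,20.546,0.682,0,-70.136,-16.507])
p,W=cloud("top")
for a in((.05,.062),(.02,.031),(.0705,.09)):
    print()
    for o in tops(W,*a): print(*o)
p,_=cloud("scene"); cv2.imwrite("pics/scene4.png",cv2.resize(p[...,::-1],(800,600)))
print(robot.read_t())
E
```

```text
w 42.23049542286791 30.000182390213013 -0.013 [ 0.48253446 -0.56598859 -0.32194182]
42.123456727890606
force [-0.4  0.4 -0.6]
placed t 71.4833

[681.8 -14.9] [42.9 83.3] 90.9 0.0568 [261. 147.] 458
[679.5  81.5] [83.1 43.4] 89.9 0.0568 [226. 148.] 460
[652.6 309.7] [26.3 59.9] 131.4 0.0572 [143. 159.] 68

[684.3 -64.8] [43.  77.5] 91.3 0.0282 [283. 149.] 218
[680.8  21.2] [39.4 40.5] 179.5 0.028 [245. 151.] 62
[678.4 131.8] [42.3 78.7] 91.6 0.0284 [204. 152.] 213
[127.6 612.1] [151.8 136.2] 9.9 0.0252 [ 26. 357.] 2772

[ 680.3 -330.1] [69.4 69.8] 120.1 0.0758 [378. 144.] 141
[666.3 322.7] [55.  54.3] 86.2 0.0858 [135. 151.] 359
[516.4 340.1] [37.7 39.3] 90.2 0.0786 [128. 207.] 114
[463.6 339.1] [38.6 36.8] 89.4 0.0784 [127. 227.] 108
[ 445.5 -344.6] [35.9 37. ] 95.9 0.0786 [388. 231.] 201
[401.5 338.2] [39.2 36.2] 89.9 0.0789 [127. 251.] 111
[ 365.2 -352.1] [35.7 38.7] 95.5 0.079 [393. 262.] 207
[ 151.7 -571.1] [ 47.8 175.5] 144.3 0.0826 [487. 349.] 1036
74.95
```

View pics/scene4.png

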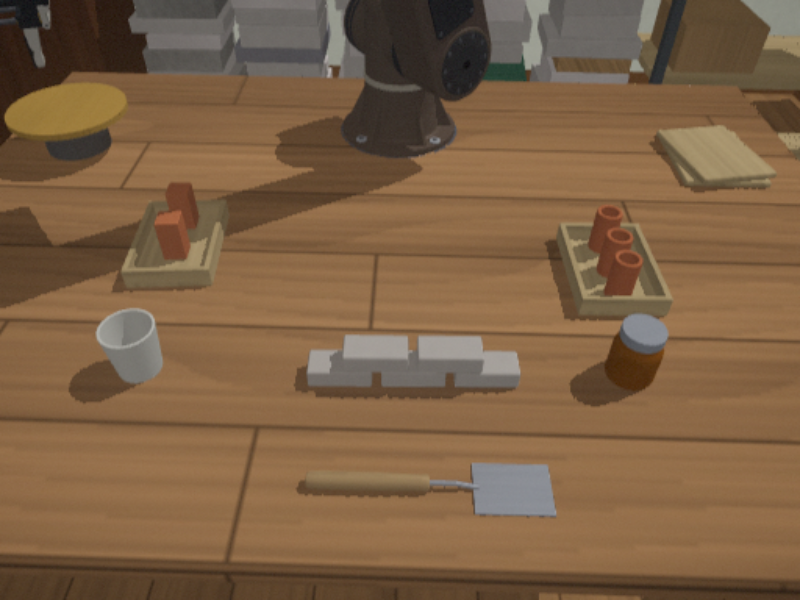

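The picture shows the blocks at (375,352) and (450,352), each within about 1 mm of its gap centre. The tubes and post stand in their trays, and the jar and pot haven't moved.

```bash
python3 -c "
from rig import robot
print(robot.job_done())"
```

```text
the job is handed in; nothing more can be done
None
```

The job is handed in at about 75 s of the 120 s: both tubes and the post stand in their matching trays, both blocks lie centred over the two gaps to about 1 mm, and the jar and pot did not move; the hand-in call returned no verdict.

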